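Switch on, tare and set the counting scale

TASK

Get the counting scale ready for counting parts into the empty blue bin that already stands on its pan: switch it on by pressing the far end of the red rocker, then press the blue tare key right down and let it come up, and after that press the green count key right down and let it come up. Press no other key, and neither key while the scale is off. A touch on the pan or bin would spoil the tare, so keep off both, and leave the parts on the bench where they are.

Things in the scene. Friction and masses are not known exactly. Their poses are not given: they have to be found in the camera images.
- scale: white counting scale, 360 mm deep x 330 mm wide, fixed; origin: centre of its underside; x from the operator's side to the back, y to his left. Its panel (x -180 to -50 mm) rises 14 degrees, from 42 to 74 mm above the bench. Raised on it: a row of five keys 44 mm apart, left to right grey zero, blue tare, grey unit, green count, grey print; red power rocker at the right end; unlit display behind the keys
- power_rocker (a joint): red power rocker, V-shaped cap 40 mm front to back x 28 mm wide, at the panel's right end, pivoting at its middle; 0 = off (its far end, towards the pan, with a small white bar, stands up), 0.349 rad = on (far end down). A spring snaps it to either side of half-way; about 4 N on the far half turns it over
- rocker_far_half (a point): middle of the far half of the rocker's top, 14 mm from the pivot; moves with the rocker. When off it stands 10 mm above the panel and must go down about 5 mm, square to the panel, for on
- tare_key (a joint): blue tare key cap (second from the left), 22 mm front to back x 28 mm wide; value 0 when up, 0.005 m when right down (spring 1.5 N at the start, 4.5 N at the bottom; it comes back up by itself)
- tare_key_top (a point): centre of the top of the blue tare key, 8 mm above the sloping panel when up (3 mm when right down); moves with the key. z axis: out of the panel, straight up off the key; the key goes down along -z; x axis: up the slope, away from the operator; y axis: to the operator's left
- count_key (a joint): green count key cap (fourth from the left), 22 mm front to back x 28 mm wide; value 0 when up, 0.005 m when right down (spring 1.5 N at the start, 4.5 N at the bottom; it comes back up by itself)
- count_key_top (a point): centre of the top of the green count key, 8 mm above the sloping panel when up (3 mm when right down); moves with the key. z axis: out of the panel, straight up off the key; the key goes down along -z; x axis: up the slope, away from the operator; y axis: to the operator's left
- zero_key (a joint): grey zero key cap (first from the left, left of the blue one; not to be pressed), 22 mm front to back x 28 mm wide; value 0 when up, 0.005 m when right down (spring 1.5 N at the start, 4.5 N at the bottom; it comes back up by itself)
- unit_key (a joint): grey unit key cap (third from the left, between the blue and the green one; not to be pressed), 22 mm front to back x 28 mm wide; value 0 when up, 0.005 m when right down (spring 1.5 N at the start, 4.5 N at the bottom; it comes back up by itself)
- print_key (a joint): grey print key cap (fifth from the left, right of the green one; not to be pressed), 22 mm front to back x 28 mm wide; value 0 when up, 0.005 m when right down (spring 1.5 N at the start, 4.5 N at the bottom; it comes back up by itself)
- pan: square-cornered stainless weighing pan of the scale, 220 mm front to back x 310 mm wide x 6 mm, behind the panel; origin at the centre of its underside, its top 92 mm above the bench
- blue_bin: empty open blue plastic bin standing on the pan, 105 mm x 165 mm, 70 mm high, 250 g; origin at the centre of its underside
- driver: loose stepped steel bush driver standing on the bench, up to 64 mm across, 65 mm high; origin at the centre of its underside
- bush: loose brass bush standing on the bench, 54 mm across, 42 mm high; origin at the centre of its underside
- bearing: loose ball bearing lying flat on the bench, 80 mm across, 20 mm high; origin at the centre of its underside
- hub: loose aluminium hub standing on its flange, 84 mm across, 50 mm high; origin at the centre of its underside
- spray: loose pale can with a yellow label, 62 mm across, 110 mm high; origin at the centre of its underside
- carton: loose closed cardboard carton, 120 x 90 mm, 75 mm high; origin at the centre of its underside

How it is judged:
On the way, in this order (a step that is already met when the one before it is completed fails the run):
1. the red power rocker is switched on (value of joint power_rocker above 0.28 rad), for 0.1 s.
2. the blue tare key is right down (value of joint tare_key above 0.0035 m), for 0.1 s.
3. the blue tare key has come up again (value of joint tare_key below 0.001 m), for 0.1 s.
4. the green count key is right down (value of joint count_key above 0.0035 m), for 0.1 s.
At the end, for the whole second after the job is handed in: the rocker is on (joint above 0.28 rad), all five keys are up again (within 1 mm), the bin stands where it was on the pan (within 4 mm) and every loose part on the bench within 15 mm of its place (value of joint power_rocker above 0.28 rad and value of joint each of zero_key, tare_key, unit_key, count_key, print_key below 0.001 m and distance of blue_bin from where it was at the start of the episode below 0.004 m and linear speed of blue_bin below 0.01 m/s and distance of each of driver, bush, bearing, hub, spray, carton from where it was at the start of the episode below 0.015 m); the robot touches nothing.
It fails at once if the tare or the count key is pressed (over 2.5 mm) while the rocker is off (value of joint power_rocker below 0.17 rad and value of joint any of tare_key, count_key above 0.0025 m).
It fails at once if the zero, unit or print key is pressed (over 2.5 mm) (value of joint any of zero_key, unit_key, print_key above 0.0025 m).
It fails at once if the robot touches the pan or the bin (over 1 N) or shifts or lifts the bin (over 4 mm) (contact force between any of the fingers, the arm and pan above 1 N or contact force between any of the fingers, the arm and blue_bin above 1 N or distance of blue_bin from where it was at the start of the episode above 0.004 m).
It fails at once if a loose part on the bench is lifted or shifted (over 15 mm) (distance of any of driver, bush, bearing, hub, spray, carton from where it was at the start of the episode above 0.015 m).
It also fails if it takes over 45 s, if anything falls off the work surface, if the arm or the gripper's body presses on something with over 40 N, if the wrist force passes 120 N, or if a joint passes its speed limit or range.

ROBOT

A 6-joint arm with a two-finger parallel gripper is mounted at the origin on the work surface. World frame = base frame: x ahead of the robot, y to its left, z up, the work surface at z = 0. Lengths are in m, angles in rad, forces in N, time in s.
With the tool pointing down it reaches from about 0.325 to 0.75 m from the base axis. Payload 7.6 kg.
Tool frame: the origin (TCP) lies midway between the tips of the shut fingers; the grasp point (between the pads) lies 19 mm behind it; z points along the fingers, y is the line along which they close (so a half turn about z gives the same grasp; the last joint's range is limited). The gripper opens to 85 mm and grips with 20 to 120 N. Pads are 22 mm wide; open, the fingers measure 114 mm over their backs; the gripper's body (76 mm by 85 mm) begins 54 mm behind the grasp point. The pads swing forward as they close: fully open they stand 13 mm farther back than shut.
Start: joints at [-1.291, 0.052, 1.401, -0, 1.689, -0.07], TCP at [0.18, -0.493, 0.231] pointing down, gripper open.
Joint ranges: [-2.9, 2.9], [-0.91, 2.17], [0.12, 2.37], [-1.06, 4.2], [0.26, 2.73], [-2.93, 2.93]. Speed limits (rad/s): [2.57, 2.57, 3.01, 3.14, 3.14, 3.14].

INTERFACE

Orientations are given as a unit quaternion [w, x, y, z].
In Python, from station import get_state, camera, camera_info, finish_job gives the robot as it stands. The module is installed in compiled form; this text tells all that it offers.
- The arm moves only by the tool drive_tool, never from a script. Its argument "series" is a list of rows, each a list of 7 numbers: the shift along the tool's x, y, z in units of 250 mm (1.0 is 250 mm), then the turn, a rotation vector about the tool's x, y, z in units of pi/2 rad (1.0 is pi/2 rad), then the opening, from -1 (shut) to 1 (fully open), so that 0 is half open. A call has 1 to 5 rows; each row is the pose to reach, as a shift and turn from the pose commanded when the call began, along the tool's axes at that moment; what a row does not reach only later rows make up. A row lasts 1/12 s, in which the tool goes at most 41.7 mm and 7.16 degrees, less where a joint would pass 70% of its speed; a pose out of reach is approached as far as the arm can. A call with a number of a shift or a turn outside -1 to 1 is refused whole. A call with a gripper value outside its range is refused whole. The fingers move at their own pace and stop on an object; "squeeze" is the grip in N (left out, the last holds). Time passes only in rows, so rows that repeat a pose let the fingers close. It gives the time, the measured TCP pose, the force, the opening and the grip force at its end, in the units of the state.
- get_state(): the state, without advancing time (a new reading comes with each control period).
- camera(name): name is "scene" or "top"; returns the picture (384x512x3 uint8, blue, green, red); there is no depth.
- camera_info(name): a dict with "mtx" (3x3 intrinsics, pixels), "rvec" (rotation vector, rad) and "tvec" (3), from world to camera coordinates, as OpenCV has them. Camera axes: x right, y down, z forward; pixel columns grow to the right and rows downward; lengths in m; the calibration is good to about 2 mm. A picture is of the moment at which its call begins. camera_info takes no time and is no camera call.
- finish_job(): hands the job in; it is judged then, once.
The state is a dict: "t": time; "joint_pos": joint angles; "qvel": joint speeds; "joint_torque": joint torques, N m; "tool_pos": TCP position; "ee_rot": TCP orientation; "contact_force": force on the tool from outside, world axes, zero at the start; "torque": the same for the moment, N m; "gripper_width": opening from 0.0 (shut) to 1.0 (fully open); "finger_force": force on a finger pad.
Only numpy, scipy, OpenCV 4.12 (cv2) and the standard library are available. Lean on these libraries where they do the work, as an engineer would, in place of code of your own. Each camera call takes 0.05 s, during which the arm holds its last target. There are 200 camera calls.

## Working session

There is one attempt and no reset: what is moved stays moved. The work goes in short steps, Python scripts to look and compute and a tool call to move; the robot and the scene stay as the last step left them, time stands still between calls to the robot, and variables do not carry over. Pictures are saved under pics/ and viewed, at most 10 in all, crops included, and the job is handed in when it is done.

Besides the shell and the picture viewer there is one more tool, called as a command line: name --pt "numbers of a row" for each row, then --argument value for the rest. drive_tool: Moves the arm, as the interface text tells. Its arguments: {"type":"object","properties":{"series":{"type":"array"},"squeeze":{"type":"number"}},"required":["series"]}

```bash
mkdir -p pics; python3 - <<'E'
from station import *
import cv2
for n in("scene","top"):
    im=camera(n); cv2.imwrite(f"pics/{n}0.png",im)
    i=camera_info(n); print(n,i)
print(get_state())
E
```

```text
scene {'mtx': array([[416.88264237,   0.        , 256.52912132],
       [  0.        , 416.88264237, 194.51211699],
       [  0.        ,   0.        ,   1.        ]]), 'rvec': array([ 1.36671275,  2.46139077, -0.67843018]), 'tvec': array([ 0.30123169, -0.38370581,  1.49604412])}
top {'mtx': array([[393.50980421,   0.        , 254.06092412],
       [  0.        , 393.50980421, 194.53725344],
       [  0.        ,   0.        ,   1.        ]]), 'rvec': array([ 2.08151113, -2.15037922,  0.21597475]), 'tvec': array([0.03678796, 0.5982573 , 0.99425933])}
{'t': 0.1, 'joint_pos': array([-1.29128513e+00,  5.27752043e-02,  1.40162199e+00,  4.91929577e-05,
        1.68858741e+00, -7.03203853e-02]), 'qvel': array([ 0.00056381, -0.00291295, -0.00250773, -0.00087495,  0.0006608 ,
        0.00072559]), 'joint_torque': array([ 1.13191829e-03, -3.82583284e+01, -3.60984135e+01, -5.11454448e-05,
        4.78401576e-03,  1.74359752e-05]), 'tool_pos': array([ 0.17988979, -0.49293812,  0.23055651]), 'ee_rot': array([-6.94720356e-04,  9.84740458e-01,  1.74028000e-01, -4.83684263e-05]), 'contact_force': array([-0.14568505, -0.06753175,  0.00620567]), 'torque': array([ 0.05247325, -0.04375377, -0.00321909]), 'finger_force': 0.0, 'gripper_width': 1.0025583110191085}
```

View pics/scene0.png

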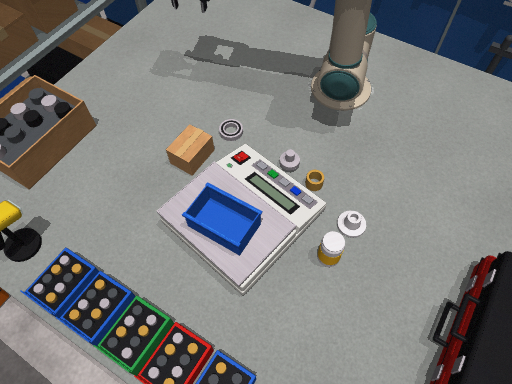

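View pics/top0.png

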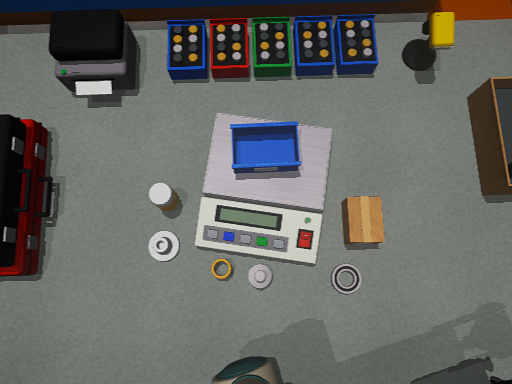

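The scene picture shows the scale in the middle: rocker near (242,157), green key (273,174), blue key (296,191), bin at (222,215). In the top picture the blue key is at (229,237), green at (262,242), rocker at (305,239), with the bush (222,269) and driver (260,276) just in front of the panel.

```bash
cat > h.py <<'E'
import numpy as np, cv2
from station import *
def P(n):
    i=camera_info(n); R=cv2.Rodrigues(np.array(i["rvec"]))[0]; return i["mtx"]@np.c_[R,i["tvec"]]
def tri(a,b):
    X=cv2.triangulatePoints(P("scene"),P("top"),np.float64(a).reshape(2,1),np.float64(b).reshape(2,1))[:,0]; return X[:3]/X[3]
def onz(n,p,z):
    M=P(n); H=np.c_[M[:,:2],M[:,2]*z+M[:,3]]; q=np.linalg.solve(H,[p[0],p[1],1]); return np.r_[q[:2]/q[2],z]
def mask(im,c):
    h,s,v=cv2.split(cv2.cvtColor(im,cv2.COLOR_BGR2HSV)); 
    lo={"blue":(h>105)&(h<130),"green":(h>45)&(h<85),"red":(h<8)|(h>172)}[c]
    return (lo&(s>110)&(v>60)).astype(np.uint8)
def blob(im,c,near,r=14):
    n,l,st,ce=cv2.connectedComponentsWithStats(mask(im,c))
    k=min(range(1,n),key=lambda k:np.hypot(*(ce[k]-near))+(100 if st[k,4]<15 else 0)); return ce[k],st[k]
E
python3 - <<'E'
from h import *
S=cv2.imread("pics/scene0.png");T=cv2.imread("pics/top0.png")
near={"blue":((296,191),(229,237)),"green":((273,174),(262,242)),"red":((242,157),(305,239))}
pt={}
for c,(a,b) in near.items():
    (ca,sa),(cb,sb)=blob(S,c,a),blob(T,c,b); X=pt[c]=tri(ca,cb)
    print(c,ca.round(1),sa,cb.round(1),sb,X.round(4),"z65:",onz("scene",ca,.065).round(4),onz("top",cb,.065).round(4))
d=pt["blue"]-pt["green"]; print("spacing",np.linalg.norm(d),"y-axis yaw deg",np.degrees(np.arctan2(-d[0],d[1])))
# scale white body outline in top: bin blue rectangle
for n,im,q in(("scene",S,(222,215)),("top",T,(265,147))):
    ce,st=blob(im,"blue",q); print(n,ce,st)
def up(im,x,y,w,h,f): return cv2.resize(im[y:y+h,x:x+w],None,fx=f,fy=f,interpolation=cv2.INTER_CUBIC)
a=up(T,190,185,140,85,5);b=up(S,215,135,120,85,5)
cv2.imwrite("pics/t1.png",a);cv2.imwrite("pics/s1.png",b)
E
```

```text
blue [295.2 190.5] [290 186  11  10  68] [228.4 236. ] [223 232  12   9  89] [0.4913 0.0874 0.0549] z65: [0.4974 0.0889 0.065 ] [0.4899 0.0878 0.065 ]
green [272.5 173.7] [267 170  12   9  59] [261.5 241. ] [256 237  11   9  84] [0.4755 0.0008 0.0543] z65: [0.482  0.0033 0.065 ] [0.4741 0.0021 0.065 ]
red [240.6 156.4] [233 151  16  11  95] [304.5 238.9] [298 231  14  17 172] [ 0.4766 -0.1119  0.0615] z65: [ 0.4789 -0.1114  0.065 ] [ 0.4758 -0.1104  0.065 ]
spacing 0.08803342452184941 y-axis yaw deg -10.372755332022473
scene [223.1080502  218.02356902] [ 182  183   80   72 3267]
top [264.93468468 146.03861004] [ 230  121   71   52 3108]
```

View pics/t1.png

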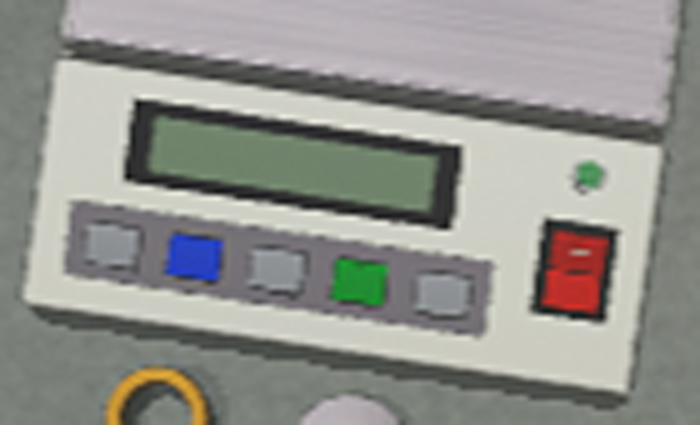

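View pics/s1.png

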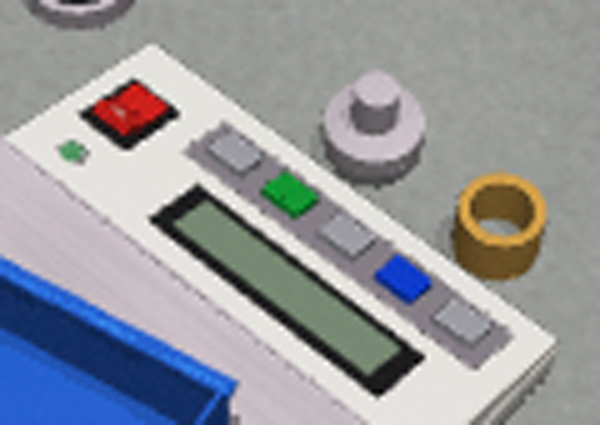

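The crops show the rocker with its far (pan-side) half marked by the white bar, and the keys with clear gaps. The triangulated key tops are at z≈0.055, and blue to green measures 88 mm as it should. The yaw is −10.4° and the pan and bin are well clear. Next I work out the moves.

```bash
cat > g.py <<'E'
import sys
from h import *
from scipy.spatial.transform import Rotation as R
a=np.radians(-10.4); t=np.radians(14)
xs=np.array([np.cos(a),np.sin(a),0]); ys=np.array([-np.sin(a),np.cos(a),0]); n=np.array([0,0,np.cos(t)])-np.sin(t)*xs
up=np.cos(t)*xs+np.array([0,0,np.sin(t)]); Rt=np.c_[up,-ys,-n]
pts=dict(rocker=np.array([.4905,-.114,.068]),tare=np.array([.491,.0875,.0565]),count=np.array([.475,.0015,.0565]))
def go(name,h):
    s=get_state(); w=s["ee_rot"]; R0=R.from_quat([w[1],w[2],w[3],w[0]])
    p=pts[name]+h*n; d=R0.inv().apply(p-s["tool_pos"])/.25; rv=(R0.inv()*R.from_matrix(Rt)).as_rotvec()/(np.pi/2)
    print(name,h,"t",round(s["t"],2),"shift",d.round(3),"turn",rv.round(3),"F.n",round(float(s["contact_force"]@n),2))
if __name__=="__main__": go(sys.argv[1],float(sys.argv[2]))
E
python3 g.py rocker .08; python3 -c "
from g import *
print(np.linalg.det(Rt))"
```

```text
rocker 0.08 t 0.1 shift [ 1.62  -1.037  0.341] turn [-0.042  0.152  0.336] F.n 0.04
1.0000000000000002
```

drive_tool --pt "0.7 -0.45 0 -0.04 0.15 0.34 -1" --pt "0.7 -0.45 0 -0.04 0.15 0.34 -1" --pt "0.7 -0.45 0 -0.04 0.15 0.34 -1" --pt "0.7 -0.45 0 -0.04 0.15 0.34 -1" --pt "0.7 -0.45 0 -0.04 0.15 0.34 -1" --squeeze 30

```text
t: 0.52
tool_pos: [0.3062, -0.326, 0.2308]
ee_rot: [0.01, 0.988, -0.096, 0.121]
contact_force: [0.5, -0.4, 0.6]
gripper_width: 0.297
finger_force: 0.0
```

```bash
python3 g.py rocker .08
```

```text
rocker 0.08 t 0.52 shift [ 0.386 -0.971  0.451] turn [-0.001  0.001 -0.008] F.n 0.48
```

drive_tool --pt "0.27 -0.7 0.2 0 0 0 -1" --pt "0.27 -0.7 0.2 0 0 0 -1" --pt "0.27 -0.7 0.2 0 0 0 -1" --pt "0.27 -0.7 0.2 0 0 0 -1" --pt "0.27 -0.7 0.2 0 0 0 -1"

```text
t: 0.93
tool_pos: [0.4153, -0.1669, 0.1983]
ee_rot: [0.01, 0.989, -0.092, 0.12]
contact_force: [-0.1, -0.3, -1.3]
gripper_width: 0.002
finger_force: 0.0
```

```bash
python3 g.py rocker .05
```

```text
rocker 0.05 t 0.93 shift [ 0.124 -0.262  0.368] turn [-0.001  0.002 -0.002] F.n -1.25
```

drive_tool --pt "0.12 -0.26 0.36 0 0 0 -1" --pt "0.12 -0.26 0.36 0 0 0 -1" --pt "0.12 -0.26 0.36 0 0 0 -1" --pt "0.12 -0.26 0.36 0 0 0 -1" --pt "0.12 -0.26 0.36 0 0 0 -1"

```text
t: 1.35
tool_pos: [0.4756, -0.1142, 0.1172]
ee_rot: [0.01, 0.989, -0.092, 0.118]
contact_force: [-0.4, -0.2, -0.1]
gripper_width: 0.0
finger_force: 0.0
```

```bash
python3 g.py rocker .01; python3 - <<'E'
from h import *
a=camera("top")[170:280,180:340];b=camera("scene")[110:230,190:350]
cv2.imwrite("pics/a2.png",np.vstack([cv2.resize(a,None,fx=2.5,fy=2.5),cv2.resize(b,None,fx=2.5,fy=2.5)]))
E
```

```text
rocker 0.01 t 1.35 shift [ 0.01  -0.011  0.165] turn [-0.001  0.005 -0.002] F.n -0.01
```

View pics/a2.png

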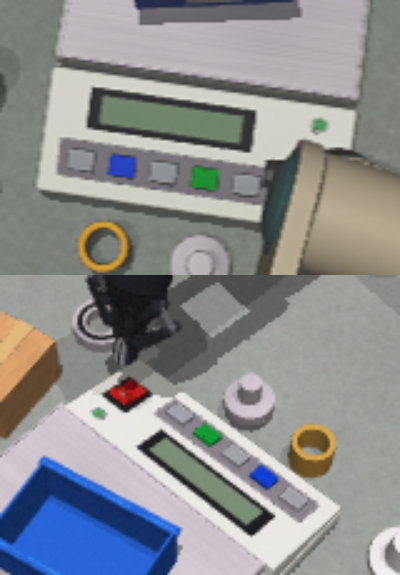

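The composite shows the shut fingertips straight above the rocker (scene crop about (122,358), rocker at (127,392)) with everything else clear. I go down.

drive_tool --pt "0.01 -0.01 0.16 0 0 0 -1" --pt "0.01 -0.01 0.16 0 0 0 -1" --pt "0.01 -0.01 0.16 0 0 0 -1" --pt "0.01 -0.01 0.165 0 0 0 -1"

```text
t: 1.78
tool_pos: [0.4894, -0.1161, 0.0821]
ee_rot: [0.011, 0.988, -0.093, 0.121]
contact_force: [-0.3, 0.2, -0.0]
gripper_width: -0.003
finger_force: 0.0
```

drive_tool --pt "0 0 0.01 0 0 0 -1" --pt "0 0 0.02 0 0 0 -1" --pt "0 0 0.03 0 0 0 -1" --pt "0 0 0.03 0 0 0 -1"

```text
t: 2.12
tool_pos: [0.491, -0.1157, 0.073]
ee_rot: [0.011, 0.988, -0.093, 0.121]
contact_force: [1.0, -0.5, 1.6]
gripper_width: 0.002
finger_force: 0.8
```

drive_tool --pt "0 0 0.008 0 0 0 -1" --pt "0 0 0.016 0 0 0 -1" --pt "0 0 0.016 0 0 0 -1"

```text
t: 2.37
tool_pos: [0.4912, -0.1154, 0.0679]
ee_rot: [0.01, 0.988, -0.093, 0.119]
contact_force: [0.2, 0.4, -0.4]
gripper_width: 0.0
finger_force: 0.0
```

```bash
python3 g.py rocker 0
```

```text
rocker 0.0 t 2.37 shift [-0.003 -0.005 -0.001] turn [-0.     0.003 -0.003] F.n -0.4
```

drive_tool --pt "0 0 0.008 0 0 0 -1" --pt "0 0 0.016 0 0 0 -1" --pt "0 0 0.016 0 0 0 -1"

```text
t: 2.62
tool_pos: [0.4919, -0.1155, 0.0659]
ee_rot: [0.01, 0.989, -0.092, 0.119]
contact_force: [-14.8, 4.0, 18.6]
gripper_width: -0.003
finger_force: 10.8
```

drive_tool --pt "0 0 0.004 0 0 0 -1" --pt "0 0 0.008 0 0 0 -1" --pt "0 0 0.008 0 0 0 -1"

```text
t: 2.87
tool_pos: [0.4921, -0.1156, 0.0656]
ee_rot: [0.01, 0.989, -0.092, 0.118]
contact_force: [-29.1, 6.0, 35.2]
gripper_width: 0.001
finger_force: 20.9
```

The force rose sharply, so the rocker is against its stop. I lift off and look.

drive_tool --pt "0 0 -0.1 0 0 0 -1" --pt "0 0 -0.2 0 0 0 -1" --pt "0 0 -0.3 0 0 0 -1" --pt "0 0.15 -0.3 0 0 0 -1" --pt "0 0.3 -0.3 0 0 0 -1"

```text
t: 3.28
tool_pos: [0.4621, -0.186, 0.1371]
ee_rot: [0.011, 0.988, -0.09, 0.121]
contact_force: [1.7, 0.2, -2.2]
gripper_width: -0.005
finger_force: 0.0
```

drive_tool --pt "0 -0.1 0 0 0 0 -1" --pt "0 -0.26 0 0 0 0 -1" --pt "0 -0.42 0 0 0 0 -1" --pt "0 -0.58 0 0 0 0 -1" --pt "0 -0.7 0 0 0 0 -1"

```text
t: 3.7
tool_pos: [0.4936, -0.0121, 0.1351]
ee_rot: [0.01, 0.988, -0.093, 0.119]
contact_force: [-0.0, -0.4, 0.4]
gripper_width: 0.001
finger_force: 0.0
```

```bash
python3 g.py tare .05; python3 - <<'E'
from h import *
a=camera("top")[170:280,180:340];b=camera("scene")[110:230,190:350]
cv2.imwrite("pics/a3.png",np.vstack([cv2.resize(a,None,fx=2.5,fy=2.5),cv2.resize(b,None,fx=2.5,fy=2.5)]))
E
```

```text
tare 0.05 t 3.7 shift [-0.157 -0.389  0.086] turn [-0.001  0.003 -0.003] F.n 0.33
```

View pics/a3.png

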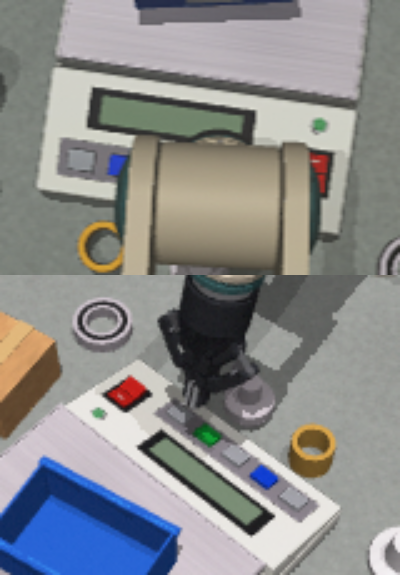

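The scene crop shows the rocker (127,392) looking different now, with the keys intact. I compare it enlarged against the start.

```bash
python3 - <<'E'
from h import *
S=cv2.imread("pics/scene0.png");N=camera("scene")
f=lambda i:cv2.resize(i[142:172,224:260],None,fx=10,fy=10,interpolation=cv2.INTER_NEAREST)
cv2.imwrite("pics/cmp.png",np.hstack([f(S),f(N)]))
E
```

```text
(no output)
```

View pics/cmp.png

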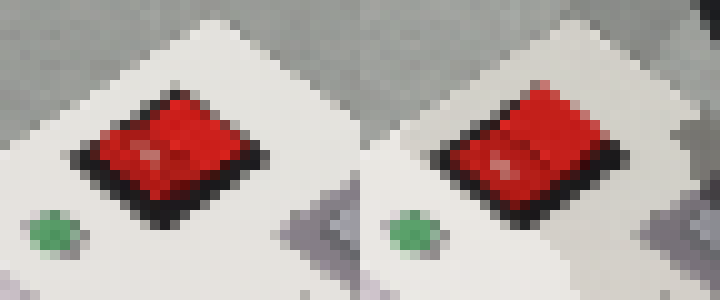

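The rocker has turned over: its near end now stands up and the far half with the bar (500,165) lies down. On to the tare key.

drive_tool --pt "-0.16 -0.15 0 0 0 0 -1" --pt "-0.16 -0.3 0 0 0 0 -1" --pt "-0.16 -0.39 0.05 0 0 0 -1" --pt "-0.16 -0.39 0.09 0 0 0 -1" --pt "-0.16 -0.39 0.09 0 0 0 -1"

```text
t: 4.27
tool_pos: [0.4779, 0.0877, 0.1018]
ee_rot: [0.011, 0.989, -0.092, 0.118]
contact_force: [0.1, -0.8, -0.7]
gripper_width: -0.0
finger_force: 0.0
```

```bash
python3 g.py tare .008; python3 - <<'E'
from h import *
p=np.r_[get_state()["tool_pos"],1];q=P("scene")@p;q=q[:2]/q[2];print(q)
b=camera("scene")[140:230,240:360]
cv2.imwrite("pics/a4.png",cv2.resize(b,None,fx=5,fy=5))
E
```

```text
tare 0.008 t 4.27 shift [ 0.007 -0.009  0.156] turn [ 0.001  0.005 -0.002] F.n -0.76
[299.05884198 178.56447297]
```

View pics/a4.png

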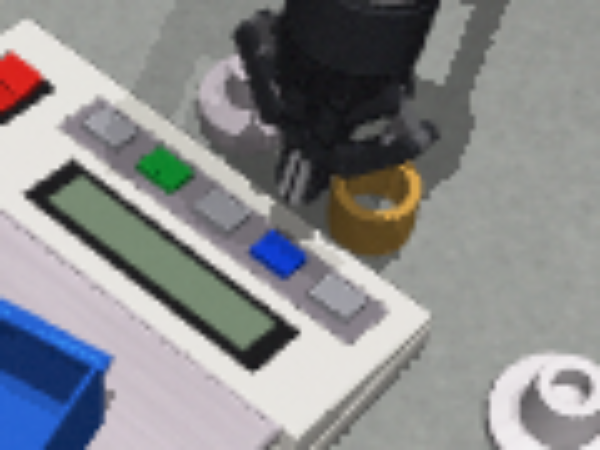

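The fingertips appear at (295,195) in the crop, just where the TCP projects, and are lined up over the blue key (278,252). I go down.

drive_tool --pt "0.005 -0.01 0.08 0 0 0 -1" --pt "0.005 -0.01 0.15 0 0 0 -1" --pt "0.005 -0.01 0.155 0 0 0 -1" --pt "0.005 -0.01 0.155 0 0 0 -1"

```text
t: 4.65
tool_pos: [0.4894, 0.0868, 0.0666]
ee_rot: [0.011, 0.988, -0.094, 0.119]
contact_force: [0.7, -0.2, -0.2]
gripper_width: 0.004
finger_force: 0.0
```

drive_tool --pt "0 0 0.008 0 0 0 -1" --pt "0 0 0.016 0 0 0 -1" --pt "0 0 0.024 0 0 0 -1" --pt "0 0 0.024 0 0 0 -1"

```text
t: 4.98
tool_pos: [0.4913, 0.0879, 0.0615]
ee_rot: [0.01, 0.988, -0.093, 0.12]
contact_force: [0.6, -0.1, 0.4]
gripper_width: -0.004
finger_force: 0.0
```

drive_tool --pt "0 0 0.006 0 0 0 -1" --pt "0 0 0.012 0 0 0 -1" --pt "0 0 0.012 0 0 0 -1"

```text
t: 5.23
tool_pos: [0.4922, 0.088, 0.0585]
ee_rot: [0.01, 0.988, -0.093, 0.12]
contact_force: [-1.3, 0.2, 2.4]
gripper_width: 0.001
finger_force: 1.0
```

drive_tool --pt "0 0 0.006 0 0 0 -1" --pt "0 0 0.012 0 0 0 -1" --pt "0 0 0.012 0 0 0 -1"

```text
t: 5.48
tool_pos: [0.4929, 0.0879, 0.0556]
ee_rot: [0.01, 0.988, -0.093, 0.12]
contact_force: [-0.3, 0.0, 4.0]
gripper_width: -0.003
finger_force: 1.9
```

drive_tool --pt "0 0 0.004 0 0 0 -1" --pt "0 0 0.004 0 0 0 -1"

```text
t: 5.65
tool_pos: [0.4931, 0.0878, 0.0548]
ee_rot: [0.01, 0.988, -0.093, 0.12]
contact_force: [-0.5, 0.1, 4.2]
gripper_width: 0.004
finger_force: 2.2
```

drive_tool --pt "0 0 0.005 0 0 0 -1" --pt "0 0 0.005 0 0 0 -1" --pt "0 0 0.005 0 0 0 -1"

```text
t: 5.9
tool_pos: [0.4933, 0.0878, 0.0546]
ee_rot: [0.01, 0.988, -0.093, 0.12]
contact_force: [-9.2, -0.5, 15.1]
gripper_width: 0.001
finger_force: 8.5
```

The key has bottomed (15 N). I release it straight up and go to the count key.

drive_tool --pt "0 0 -0.03 0 0 0 -1" --pt "0 0 -0.08 0 0 0 -1" --pt "0 0 -0.16 0 0 0 -1" --pt "0 0 -0.16 0 0 0 -1"

```text
t: 6.23
tool_pos: [0.4848, 0.0898, 0.0951]
ee_rot: [0.01, 0.988, -0.093, 0.122]
contact_force: [1.9, 1.7, 1.0]
gripper_width: 0.004
finger_force: 0.0
```

drive_tool --pt "0 0.12 0 0 0 0 -1" --pt "0 0.24 0 0 0 0 -1" --pt "0 0.35 0 0 0 0 -1" --pt "0 0.35 0 0 0 0 -1"

```text
t: 6.57
tool_pos: [0.4665, 0.0002, 0.0908]
ee_rot: [0.011, 0.988, -0.094, 0.119]
contact_force: [0.2, 1.0, -0.7]
gripper_width: 0.003
finger_force: 0.0
```

```bash
python3 g.py count .010; python3 - <<'E'
from h import *
p=np.r_[get_state()["tool_pos"],1];q=P("scene")@p;q=q[:2]/q[2];print(q)
b=camera("scene")[140:230,220:340]
cv2.imwrite("pics/a5.png",cv2.resize(b,None,fx=5,fy=5))
E
```

```text
count 0.01 t 6.57 shift [-0.001 -0.011  0.101] turn [ 0.001  0.003 -0.005] F.n -0.66
[274.50292108 164.56243244]
```

View pics/a5.png

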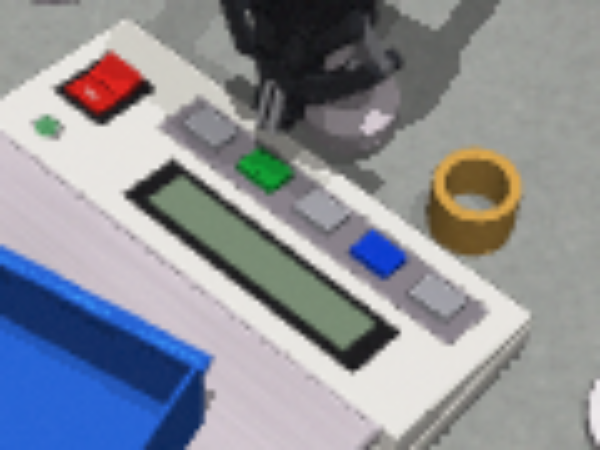

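The crop shows the rocker still on (105,82), the blue key up again (378,253), and the fingertips over the green key (265,168). I press it.

drive_tool --pt "0 -0.005 0.05 0 0 0 -1" --pt "0 -0.01 0.1 0 0 0 -1" --pt "0 -0.01 0.11 0 0 0 -1" --pt "0 -0.01 0.12 0 0 0 -1" --pt "0 -0.01 0.12 0 0 0 -1"

```text
t: 7.03
tool_pos: [0.4749, 0.0051, 0.0623]
ee_rot: [0.01, 0.989, -0.092, 0.119]
contact_force: [-1.1, 0.0, 0.4]
gripper_width: 0.0
finger_force: 0.0
```

drive_tool --pt "0 0 0.006 0 0 0 -1" --pt "0 0 0.012 0 0 0 -1" --pt "0 0 0.018 0 0 0 -1" --pt "0 0 0.018 0 0 0 -1"

```text
t: 7.37
tool_pos: [0.4764, 0.0045, 0.0587]
ee_rot: [0.01, 0.988, -0.093, 0.12]
contact_force: [-0.6, 1.5, 1.8]
gripper_width: -0.001
finger_force: 0.9
```

drive_tool --pt "0 0 0.004 0 0 0 -1" --pt "0 0 0.008 0 0 0 -1" --pt "0 0 0.008 0 0 0 -1"

```text
t: 7.62
tool_pos: [0.4769, 0.0044, 0.0568]
ee_rot: [0.01, 0.988, -0.093, 0.12]
contact_force: [-0.1, 1.5, 2.3]
gripper_width: -0.001
finger_force: 1.5
```

drive_tool --pt "0 0 0.005 0 0 0 -1" --pt "0 0 0.01 0 0 0 -1" --pt "0 0 0.01 0 0 0 -1"

```text
t: 7.87
tool_pos: [0.4775, 0.0043, 0.0546]
ee_rot: [0.01, 0.988, -0.093, 0.12]
contact_force: [-2.9, 1.9, 6.3]
gripper_width: 0.001
finger_force: 3.4
```

drive_tool --pt "0 0 0.004 0 0 0 -1" --pt "0 0 0.004 0 0 0 -1" --pt "0 0 0.004 0 0 0 -1"

```text
t: 8.12
tool_pos: [0.4776, 0.0043, 0.0545]
ee_rot: [0.01, 0.988, -0.093, 0.12]
contact_force: [-10.5, 2.3, 16.3]
gripper_width: 0.002
finger_force: 9.2
```

The key has bottomed and held. I lift off and clear the scene.

drive_tool --pt "0 0 -0.03 0 0 0 -1" --pt "0 0 -0.1 0 0 0 -1" --pt "0 0 -0.2 0 0 0 -1" --pt "0 0 -0.35 0 0 0 -1" --pt "0 0 -0.4 0 0 0 -1"

```text
t: 8.53
tool_pos: [0.4545, 0.0083, 0.1544]
ee_rot: [0.01, 0.988, -0.093, 0.122]
contact_force: [0.9, -0.1, 1.8]
gripper_width: 0.0
finger_force: 0.0
```

drive_tool --pt "0 0 0 0 0 0 -1" --pt "0 0 0 0 0 0 -1" --pt "0 0 0 0 0 0 -1"

```text
t: 8.78
tool_pos: [0.4532, 0.0083, 0.1484]
ee_rot: [0.01, 0.989, -0.093, 0.118]
contact_force: [0.3, 0.9, 0.2]
gripper_width: -0.001
finger_force: 0.0
```

```bash
python3 - <<'E'
from h import *
S=cv2.imread("pics/scene0.png");N=camera("scene")
print(blob(N,"blue",(222,215))[0],blob(S,"blue",(222,215))[0],[blob(N,c,p)[0] for c,p in(("blue",(296,191)),("green",(273,174)))])
cv2.imwrite("pics/a6.png",cv2.resize(N[110:280,150:380],None,fx=3,fy=3))
E
```

```text
[223.10440906 218.02939375] [223.1080502  218.02356902] [array([295.17910448, 190.41791045]), array([272.45, 173.6 ])]
```

View pics/a6.png

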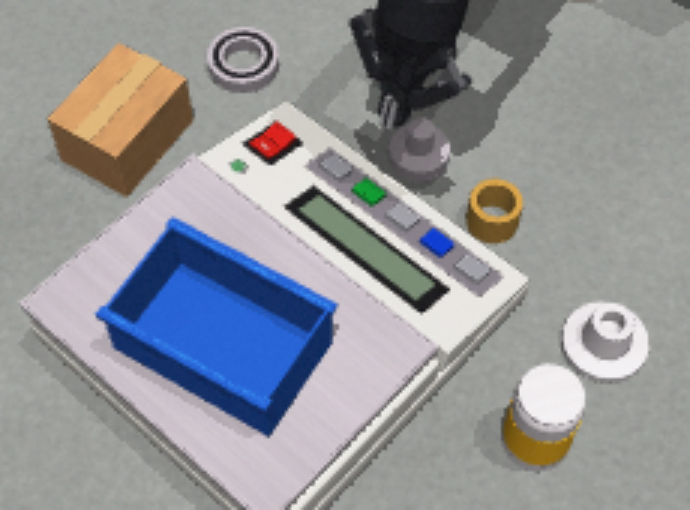

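The picture shows the rocker on (272,142), all five keys up, the bin and parts where they were, and the gripper clear above. I hand the job in.

```bash
python3 -c "
from station import *
print(finish_job())"
```

```text
the job is handed in; nothing more can be done
None
```

I switched the scale on, then pressed the tare key and the count key right down in that order and let each come up; the last picture shows the bin and loose parts where they were, and the job is handed in (no verdict was returned).

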